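Snap in a flash capacitor and tug-test it

ROBOT

A 6-joint arm with a two-finger parallel gripper is mounted at the origin on the work surface. World frame = base frame: x ahead of the robot, y to its left, z up, the work surface at z = 0. Lengths are in m, angles in rad, forces in N, time in s.
With the tool pointing down it reaches from about 0.35 to 0.775 m from the base axis. Payload 7.3 kg.
Tool frame: the origin (TCP) lies at the very end of the fingers, on their centre line; the grasp point (between the pads) lies 19 mm behind it (robot.hold_point_z is the distance from the TCP to the grasp point, in m); z points along the fingers, y is the direction in which the jaws open and shut (so a half turn about z gives the same grasp; the last joint's range is limited). The gripper opens to 92 mm and grips with 3 to 60 N. Pads are 19 mm wide; open, the fingers measure 130 mm over their backs; the gripper's body (75 mm by 190 mm) begins 47 mm behind the grasp point.
Start: joints at [1.072, 0.342, 1.524, -0, 1.275, -0.146], TCP at [0.181, 0.493, 0.227] pointing down, gripper open.
Joint ranges: [-2.53, 2.53], [-0.77, 2.02], [0.04, 2.7], [-1, 4.14], [0.28, 2.66], [-3.11, 3.11]. Speed limits (rad/s): [2.57, 2.57, 3.14, 3.14, 3.14, 3.14].

INTERFACE

Orientations are given as [roll, pitch, yaw] about the fixed x, y, z axes, in that order (R = Rz(yaw) Ry(pitch) Rx(roll)).
In Python, from cell import monitor, viewer, robot gives the robot as it stands.
- The arm moves only by the tool move_arm, never from a script. Its argument "deltas" is a list of rows, each an object of numbers: "x", "y", "z": the shift along the tool's x, y, z in m; "wx", "wy", "wz": the turn, a rotation vector about the tool's x, y, z in degrees; "hand": the opening, from 0 (shut) to 1 (fully open). In form: [{"x": .., "y": .., "z": .., "wx": .., "wy": .., "wz": .., "hand": ..}, ...]. A call has 1 to 8 rows; each row is the pose to reach, as a shift and turn from the pose commanded when the call began, along the tool's axes at that moment; what a row does not reach only later rows make up. A row lasts 1/8 s, in which the tool goes at most 62.5 mm and 10.7 degrees, less where a joint would pass 70% of its speed; a pose out of reach is approached as far as the arm can. A call with a gripper value outside its range is refused whole. The fingers move at their own pace and stop on an object; "grip_force" is the grip in N (left out, the last holds). Time passes only in rows, so rows that repeat a pose let the fingers close. It gives the time, the measured TCP pose, the force and the opening at its end, in the units of the state.
- monitor.observe(): the state, without advancing time (a new reading comes with each control period).
- viewer.read_camera(name): name is "side" or "top" or "wrist"; returns the picture (420x560x3 uint8, red, green, blue); there is no depth.
- viewer.camera_params(name): a dict with "camera_matrix" (3x3 intrinsics, pixels), "k1" (the pictures are not rectified: a ray, as slopes to the right and down, at radius r is drawn at 1 + k1 r^2 times it, then the intrinsics apply), "R" (3x3) and "t" (3): a world point X has camera coordinates R X + t. Camera axes: x right, y down, z forward; pixel columns grow to the right and rows downward; lengths in m; the calibration is good to about 2 mm. A picture is of the moment at which its call begins: read the wrist's pose just before it. camera_params takes no time and is no camera call; for the wrist camera it gives the pose at the moment of the call.
- robot.hand_in(): hands the job in, once; it reports no verdict.
The state is a dict: "time": time; "qpos": joint angles; "qvel": joint speeds; "joint_efforts": joint torques, N m; "tool_pos": TCP position; "tool_rot": TCP orientation; "contact_force": force on the tool from outside, world axes, zero at the start; "torque": the same for the moment, N m; "opening": finger opening in m.
Only numpy, scipy, OpenCV 4.12 (cv2) and the standard library are available. Lean on these libraries where they do the work, as an engineer would, in place of code of your own. Each camera call takes 0.05 s, during which the arm holds its last target. There are 200 camera calls.

TASK

Fit the loose silver flash capacitor into the empty snap-in holder on the flash unit: press it down with no more than about 25 N until it has clicked past both orange catches and sits fully home on the holder's rubber pad. Then prove that it is retained: pull it up against the catches with a steady 12 N or so (at least 8 N, never more than 20 N), hold that pull for about a second, then let go and leave it standing in the holder. Leave everything else where it is.

Things in the scene. Friction and masses are not known exactly. Their poses are not given: they have to be found in the camera images.
- capacitor_centre (a point): The loose flash capacitor: a plain matte silver can, 35 mm in diameter and 70 mm tall, 70 to 110 g, with a grey stripe down one side and a cross scored in its top, standing upright on the cork. A groove 3 mm deep runs round it from 7 to 14.5 mm above its foot; the edge of the foot is bevelled by 2 mm. This point is its centre, 35 mm above the foot; z points up along the can.
- holder_floor (a point): Empty holder: white round cup on a 74 x 50 mm foot. This point is the centre of its floor, a black rubber pad (gives about 1 mm at 15 N) on which the can's foot stands when home; z up, x to a catch. Inside it is 38 mm wide to 16 mm above the floor, then flares to 47 mm at the rim, 23 mm up. A can going in meets the catches with its foot 12 mm above the floor and clicks under them 1.5 mm above it.
- catches: The empty holder's two orange sprung catches, facing across the cup along its x axis; release tabs outside, to 24 mm above the cup floor and 32 mm from the axis. Some 7 to 12 N of press forces them apart; then the can slides with 1 to 3 N. Once clicked it has 1 to 2 mm of play up, then they hold it and give under 1 mm at 20 N. Origin: holder's underside, 4 mm below the cup floor.
- fitted_can_top (a point): Top centre of the capacitor already fitted in the other holder, alike, 70 mm tall above its holder's floor, fixed: stays as it is. z up.
- old_capacitor: Small blue capacitor, 25 mm in diameter, 45 mm tall, standing loose; stays where it is. Origin at its foot, z up.
- lens_mount: Black plastic lens mount ring, 62 mm across, 17 mm tall, lying loose; stays where it is. Origin at the centre of its underside.
- resistor_block: White ceramic resistor block, 60 (x) x 14 x 14 mm, lying loose; stays where it is. Origin at the centre of its underside.
- hex_driver: Driver with a red handle, 170 mm long, lying loose along its x axis; stays where it is.
- relay: Clear cube relay, 28 x 22 x 36 mm, standing loose; stays where it is. Origin at the centre of its underside.
- screw_tray: Grey open screw tray, 90 (x) x 130 (y) x 22 mm, loose; stays where it is. Origin at the centre of its underside.
- flash_unit: The open flash unit: fixed silver chassis plate, 180 (x) x 250 (y) mm, on feet of varying height, with black heat sink, green board and two holders 124 mm apart along y, one empty and one filled. Origin: centre of the plate's underside.
There are look-alikes about, which are no part of the job. What is shaped like the part that bears capacitor_centre but yellow is not meant.

How it is judged:
On the way, in this order (a step that is already met when the one before it is completed fails the run):
1. the capacitor has clicked past the catches and is home on the holder's floor (z of capacitor_centre in the frame of holder_floor below 0.0364 m and horizontal distance between capacitor_centre and holder_floor below 0.005 m), for 0.1 s.
2. the capacitor is pulled up against the catches with at least 8 N, and they hold it (contact force between capacitor and catches above 8 N and z of capacitor_centre in the frame of holder_floor between 0.0358 and 0.039 m), for 0.5 s.
At the end, for the whole second after the job is handed in: the capacitor stands upright (within 0.1 rad) and still, centred in the holder (within 5 mm), its foot no more than 2.2 mm above the holder's floor, that is behind the catches (z of capacitor_centre in the frame of holder_floor below 0.0372 m and horizontal distance between capacitor_centre and holder_floor below 0.005 m and angle between capacitor_centre's own z axis and vertical below 0.1 rad and linear speed of capacitor below 0.01 m/s); the robot touches nothing.
It fails at once if the catches are tugged with more than 20 N (contact force between capacitor and catches above 20 N and z of capacitor_centre in the frame of holder_floor between 0.0358 and 0.039 m).
It fails at once if the capacitor is pressed on the holder with more than 32 N (contact force between capacitor and holder above 32 N).
It fails at once if another thing on the shelf is moved by more than 20 mm (distance of any of old_capacitor, lens_mount, resistor_block, hex_driver, relay, screw_tray from where it was at the start of the episode above 0.02 m).
It also fails if it takes over 51 s, if anything falls off the work surface, if the arm or the gripper's body presses on something with over 40 N, if the wrist force passes 120 N, or if a joint passes its speed limit or range.

## Working session

There is one attempt and no reset: what is moved stays moved. The work goes in short steps, Python scripts to look and compute and a tool call to move; the robot and the scene stay as the last step left them, time stands still between calls to the robot, and variables do not carry over. Pictures are saved under pics/ and viewed, about 8 in all and at most 12, crops included, and the job is handed in when it is done.

Besides the shell and the picture viewer there is one more tool, called after "Call:" as name(argument=value, ...), one argument or row to a line, values as JSON. move_arm: Moves the arm, as the interface text tells. Its arguments: {"type":"object","properties":{"deltas":{"type":"array","items":{"type":"object","properties":{"x":{"type":"number"},"y":{"type":"number"},"z":{"type":"number"},"wx":{"type":"number"},"wy":{"type":"number"},"wz":{"type":"number"},"hand":{"type":"number"}}}},"grip_force":{"type":"number"}},"required":["deltas"]}

```bash
mkdir -p pics; cat > h.py <<'E'
import sys; sys.path.insert(0,'.')
import numpy as np, cv2
from cell import monitor, viewer, robot
def grab(n,f):
    p=viewer.camera_params(n); im=viewer.read_camera(n); cv2.imwrite(f,im[:,:,::-1]); np.save(f+'.npy',p,allow_pickle=True); return im,p
def load(f): return cv2.imread(f), np.load(f+'.npy',allow_pickle=True).item()
def ray(p,uv):
    K=np.array(p['camera_matrix']);d=np.array([p['k1'],0,0,0.])
    q=cv2.undistortPoints(np.array([[uv]],float),K,d)[0,0]
    R=np.array(p['R']);t=np.array(p['t']); return -R.T@t, R.T@np.array([q[0],q[1],1.])
def atz(p,uv,z):
    c,d=ray(p,uv); return c+d*(z-c[2])/d[2]
def proj(p,X):
    X=np.array(X,float).reshape(-1,3)
    return cv2.projectPoints(X,cv2.Rodrigues(np.array(p['R'],float))[0],np.array(p['t'],float),np.array(p['camera_matrix'],float),np.array([p['k1'],0,0,0.]))[0][:,0]
def tri(*a):
    A=0;b=0
    for p,uv in a:
        c,d=ray(p,uv);d=d/np.linalg.norm(d);M=np.eye(3)-np.outer(d,d);A=A+M;b=b+M@c
    return np.linalg.solve(A,b)
E
python3 - <<'E'
from h import *
a,p=grab('top','pics/top0.png'); b,q=grab('side','pics/side0.png')
for n,x in(('t',p),('s',q)): print(n,np.array(x['camera_matrix']).round(1).tolist(),x['k1'],(-np.array(x['R']).T@np.array(x['t'])).round(3))
print(monitor.observe())
E
```

```text
t [[545.4, 0.0, 274.1], [0.0, 545.4, 218.9], [0.0, 0.0, 1.0]] 0.035636409475552765 [ 0.403 -0.002  1.756]
s [[466.2, 0.0, 279.9], [0.0, 466.2, 208.0], [0.0, 0.0, 1.0]] -0.05014889992593154 [0.215 0.941 0.731]
{'time': 0.1, 'qpos': array([ 1.07203042e+00,  3.42678495e-01,  1.52493421e+00,  1.86033310e-05,
        1.27540663e+00, -1.45992789e-01]), 'qvel': array([-1.17034904e-04, -1.21161320e-03, -2.40488158e-03,  3.35690818e-04,
       -9.57936170e-04,  5.16204615e-05]), 'joint_efforts': array([ 8.01401347e-04, -4.32008493e+01, -2.44692421e+01,  7.18557788e-02,
        5.27309580e-02, -7.23418270e-05]), 'tool_pos': array([0.18117929, 0.49235159, 0.22609682]), 'tool_rot': array([-3.14018375e+00, -2.25145278e-04,  2.78881395e+00]), 'contact_force': array([0.38995911, 0.1225707 , 0.25286865]), 'torque': array([-0.03758468, -0.01398861,  0.0125428 ]), 'opening': 0.09168511330835227}
```

View pics/top0.png

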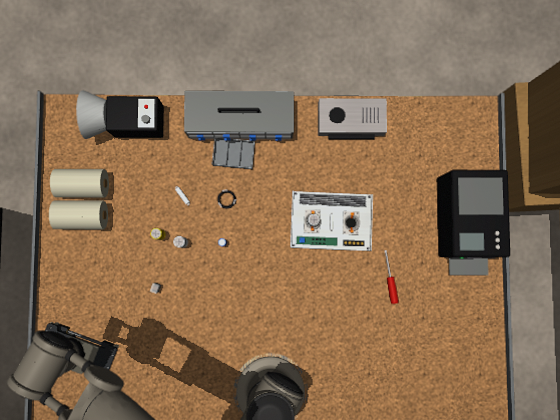

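View pics/side0.png

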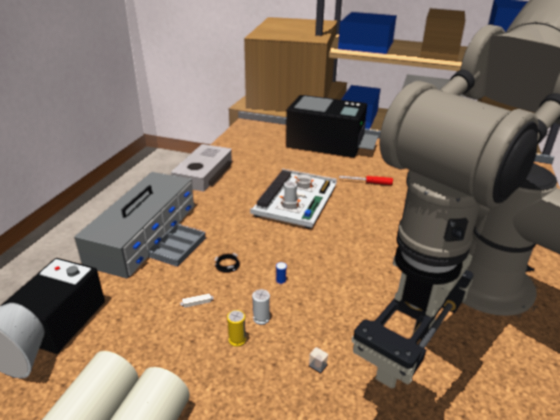

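Silver can is at top (180,242) / side (261,305). Look-alikes are the yellow can at top (157,233), the fitted silver can in the left holder at (313,220), and the small blue one at (222,242). The empty holder is at (351,222). I'll check with close crops.

```bash
python3 - <<'E'
from h import *
a,p=load('pics/top0.png'); b,q=load('pics/side0.png')
def cr(im,x,y,w,h,s): return cv2.resize(im[y:y+h,x:x+w],None,fx=s,fy=s,interpolation=cv2.INTER_CUBIC)
c=np.zeros((600,800,3),np.uint8)
c[:300,:400]=cr(a,140,217,50,37.5.__int__()+1,8)[:300,:400]
c[:300,400:]=cr(a,290,190,84,63,4.8)[:300,:400]
c[300:,:400]=cr(b,220,280,67,50,6)[:300,:400]
c[300:,400:]=cr(b,250,168,90,67,4.5)[:300,:400]
cv2.imwrite('pics/c0.png',c)
for u,z in(((180,242),.07),((351,222),.03),((313,220),.09),((157,233),.07),((222,242),.045)): print(u,atz(p,u,z).round(3))
E
```

```text
(180, 242) [0.464 0.278 0.07 ]
(351, 222) [ 0.53  -0.256  0.03 ]
(313, 220) [ 0.531 -0.131  0.09 ]
(157, 233) [0.491 0.35  0.07 ]
(222, 242) [0.465 0.151 0.045]
```

View pics/c0.png

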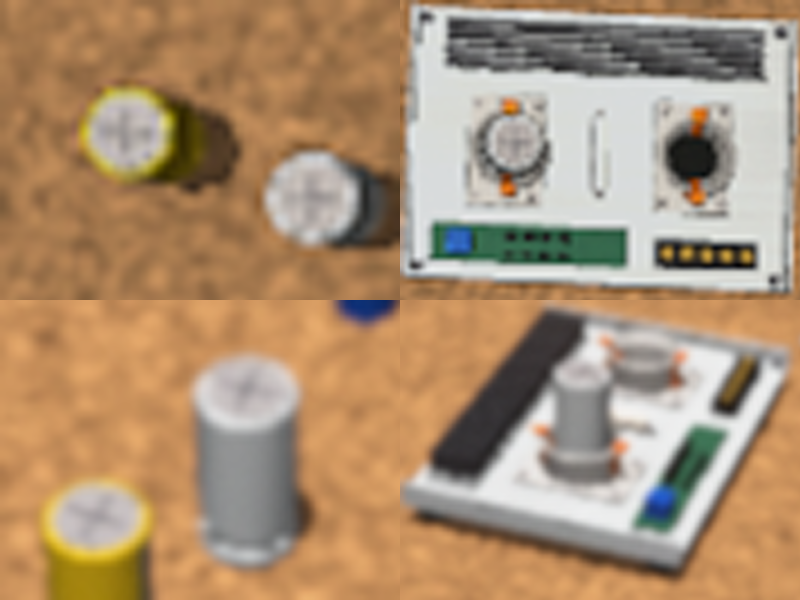

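```bash
cat >> h.py <<'E'
from scipy.spatial.transform import Rotation as Ro
def delta(X,yaw=np.pi/2):
    o=monitor.observe(); R=Ro.from_euler('xyz',o['tool_rot']); T=Ro.from_euler('xyz',[np.pi,0,yaw])
    print('t',o['time'],'pos',o['tool_pos'].round(4),'rot',np.degrees(o['tool_rot']).round(2),'F',o['contact_force'].round(2),'op',round(o['opening'],4))
    print('delta',R.inv().apply(np.array(X)-o['tool_pos']).round(4),'turn',np.degrees((R.inv()*T).as_rotvec()).round(2))
E
python3 - <<'E'
from h import *
a,p=load('pics/top0.png'); b,q=load('pics/side0.png')
print('can',tri((p,(178.6,241.1)),(q,(260.6,295.5))),atz(p,(178.6,241.1),.07))
F=tri((p,(313.6,219.4)),(q,(290.3,183.8)));print('fit',F,'holder',atz(p,(350.4,221.9),F[2]-.07))
delta([.464,.278,.25])
o=viewer.camera_params('wrist');R=np.array(o['R']);print(-R.T@o['t'],R)
E
```

```text
can [0.46577012 0.28315912 0.06664725] [0.46629961 0.2827933  0.07      ]
fit [ 0.53242605 -0.13255934  0.09287328] holder [ 0.53074995 -0.25518861  0.02287328]
t 0.1 pos [0.1812 0.4924 0.2261] rot [-1.7992e+02 -1.0000e-02  1.5979e+02] F [0.39 0.12 0.25] op 0.0917
delta [-0.3395 -0.1035 -0.0238] turn [-8.000e-02  4.000e-02  6.979e+01]
[0.10966149 0.51713254 0.38405732] [[ 0.34588243  0.93827737 -0.00096469]
 [ 0.89969477 -0.33136735  0.28415665]
 [ 0.26629809 -0.09915272 -0.95877738]]
```

Call:
move_arm(
  deltas=[
    {"x": -0.042, "y": -0.013, "z": -0.003, "wz": 9},
    {"x": -0.085, "y": -0.026, "z": -0.006, "wz": 18},
    {"x": -0.128, "y": -0.039, "z": -0.009, "wz": 27},
    {"x": -0.17, "y": -0.052, "z": -0.012, "wz": 36},
    {"x": -0.212, "y": -0.065, "z": -0.015, "wz": 45},
    {"x": -0.255, "y": -0.078, "z": -0.018, "wz": 54},
    {"x": -0.3, "y": -0.092, "z": -0.021, "wz": 62},
    {"x": -0.3395, "y": -0.1035, "z": -0.024, "wz": 69.8},
  ],
)

```text
schema error: expected keys x, y, z, wx, wy, wz, hand
```

```bash
python3 - <<'E'
from h import *
import time
delta([.4663,.2828,.25])
a,p=grab('wrist','pics/w1.png')
delta([.4663,.2828,.25])
print(proj(p,[[.4663,.2828,.07],[.4663,.2828,0]]))
E
```

```text
t 0.1 pos [0.1812 0.4924 0.2261] rot [-1.7992e+02 -1.0000e-02  1.5979e+02] F [0.39 0.12 0.25] op 0.0917
delta [-0.34   -0.0982 -0.0238] turn [-8.000e-02  4.000e-02  6.979e+01]
t 0.15 pos [0.1812 0.4924 0.2262] rot [-1.7994e+02 -1.0000e-02  1.5978e+02] F [-0.45 -0.83  0.23] op 0.0916
delta [-0.3399 -0.0982 -0.0237] turn [-6.000e-02  3.000e-02  6.978e+01]
[[197.15043367 469.30408394]
 [206.9314134  423.24696456]]
```

View pics/w1.png

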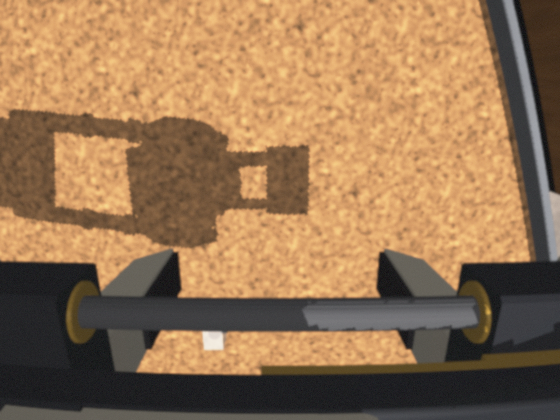

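Call:
move_arm(
  deltas=[
    {"x": -0.042, "y": -0.013, "z": -0.003, "wx": 0, "wy": 0, "wz": 9, "hand": 1},
    {"x": -0.085, "y": -0.026, "z": -0.006, "wx": 0, "wy": 0, "wz": 18, "hand": 1},
    {"x": -0.128, "y": -0.039, "z": -0.009, "wx": 0, "wy": 0, "wz": 27, "hand": 1},
    {"x": -0.17, "y": -0.05, "z": -0.012, "wx": 0, "wy": 0, "wz": 36, "hand": 1},
    {"x": -0.212, "y": -0.062, "z": -0.015, "wx": 0, "wy": 0, "wz": 45, "hand": 1},
    {"x": -0.255, "y": -0.075, "z": -0.018, "wx": 0, "wy": 0, "wz": 54, "hand": 1},
    {"x": -0.3, "y": -0.087, "z": -0.021, "wx": 0, "wy": 0, "wz": 62, "hand": 1},
    {"x": -0.34, "y": -0.098, "z": -0.024, "wx": 0, "wy": 0, "wz": 69.8, "hand": 1},
  ],
)

```text
time: 1.15
tool_pos: [0.4677, 0.282, 0.2506]
tool_rot: [-3.141, 0.0, 1.566]
contact_force: [-0.0, 0.5, -0.8]
opening: 0.0919
```

```bash
python3 - <<'E'
from h import *
a,p=grab('wrist','pics/w2.png')
delta([.4663,.2828,.25])
print(proj(p,[[.4663,.2828,.07],[.4663,.2828,0]]))
E
```

```text
t 1.2 pos [0.4716 0.2793 0.2507] rot [1.7984e+02 9.0000e-02 8.9230e+01] F [ 4.08 -2.39 -0.55] op 0.0917
delta [ 0.0034 -0.0053  0.0007] turn [ 0.16  0.1  -0.77]
[[276.32357888 181.08158471]
 [276.64250734 167.45270744]]
```

View pics/w2.png

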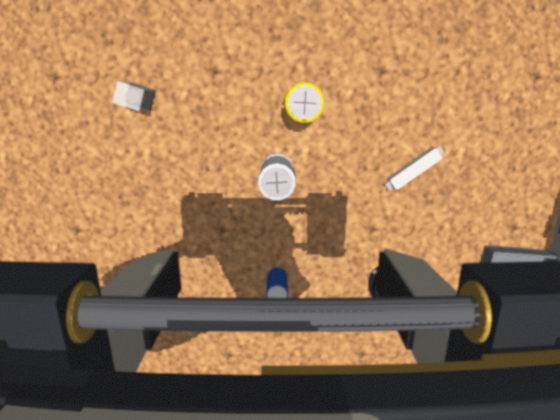

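The can's top cross is at (277.5,182), predicted (276.3,181.1), so the position agrees to about 1 mm. The yellow can is clearly separate at (305,102).

Call:
move_arm(
  deltas=[
    {"x": 0, "y": 0, "z": 0.03, "wx": 0, "wy": 0, "wz": 0, "hand": 1},
    {"x": 0, "y": 0, "z": 0.06, "wx": 0, "wy": 0, "wz": 0, "hand": 1},
    {"x": 0, "y": 0, "z": 0.06, "wx": 0, "wy": 0, "wz": 0, "hand": 1},
    {"x": 0, "y": 0, "z": 0.06, "wx": 0, "wy": 0, "wz": 0, "hand": 1},
  ],
)

```text
time: 1.7
tool_pos: [0.467, 0.2836, 0.1918]
tool_rot: [3.14, -0.001, 1.571]
contact_force: [-0.1, -0.5, -0.6]
opening: 0.0918
```

```bash
python3 - <<'E'
from h import *
_,p=load('pics/w2.png'); print(atz(p,(277.5,182),.07))
a,p=grab('wrist','pics/w3.png')
X=atz(load('pics/w2.png')[1],(277.5,182),.07)
u=proj(p,X)[0];print(u)
x,y=int(u[0])-60,int(u[1])-45
np.save('w3o.npy',[x,y]);cv2.imwrite('pics/w3c.png',cv2.resize(a[y:y+90,x:x+120,::-1],None,fx=5,fy=5,interpolation=cv2.INTER_CUBIC));print(x,y)
delta([X[0],X[1],.036])
E
```

```text
[0.46737712 0.28192951 0.07      ]
[278.02240583 200.57813204]
218 155
t 1.75 pos [0.4672 0.2837 0.1921] rot [ 1.7988e+02 -6.0000e-02  9.0010e+01] F [-0.94  0.61 -0.09] op 0.0918
delta [-0.0019 -0.0002  0.1561] turn [ 0.12 -0.06  0.  ]
```

View pics/w3c.png

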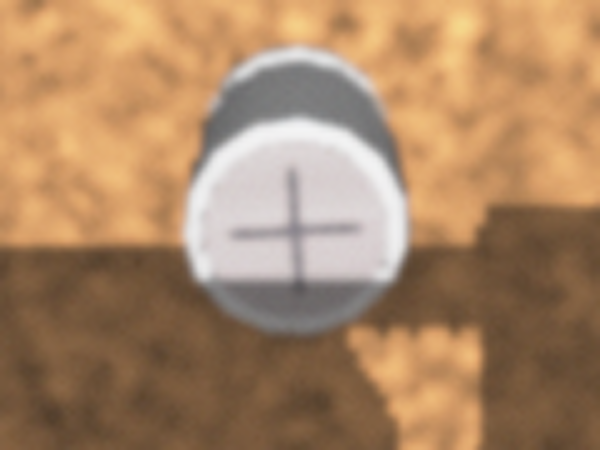

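Call:
move_arm(
  deltas=[
    {"x": -0.002, "y": 0, "z": 0.04, "wx": 0, "wy": 0, "wz": 0, "hand": 1},
    {"x": -0.002, "y": 0, "z": 0.09, "wx": 0, "wy": 0, "wz": 0, "hand": 1},
    {"x": -0.002, "y": 0, "z": 0.135, "wx": 0, "wy": 0, "wz": 0, "hand": 1},
    {"x": -0.002, "y": 0, "z": 0.156, "wx": 0, "wy": 0, "wz": 0, "hand": 1},
    {"x": -0.002, "y": 0, "z": 0.156, "wx": 0, "wy": 0, "wz": 0, "hand": 1},
    {"x": -0.002, "y": 0, "z": 0.156, "wx": 0, "wy": 0, "wz": 0, "hand": 1},
  ],
)

```text
time: 2.5
tool_pos: [0.4678, 0.2819, 0.0364]
tool_rot: [3.139, -0.001, 1.571]
contact_force: [0.6, -0.3, 0.2]
opening: 0.0917
```

Call:
move_arm(
  deltas=[
    {"x": 0, "y": 0, "z": 0, "wx": 0, "wy": 0, "wz": 0, "hand": 0.42},
    {"x": 0, "y": 0, "z": 0, "wx": 0, "wy": 0, "wz": 0, "hand": 0.42},
    {"x": 0, "y": 0, "z": 0, "wx": 0, "wy": 0, "wz": 0, "hand": 0.42},
    {"x": 0, "y": 0, "z": 0, "wx": 0, "wy": 0, "wz": 0, "hand": 0},
    {"x": 0, "y": 0, "z": 0, "wx": 0, "wy": 0, "wz": 0, "hand": 0},
    {"x": 0, "y": 0, "z": 0, "wx": 0, "wy": 0, "wz": 0, "hand": 0},
  ],
  grip_force=45,
)

```text
time: 3.25
tool_pos: [0.4666, 0.2812, 0.0347]
tool_rot: [-3.141, -0.0, 1.571]
contact_force: [1.0, 0.1, -0.7]
opening: 0.0361
```

Call:
move_arm(
  deltas=[
    {"x": 0, "y": 0, "z": 0, "wx": 0, "wy": 0, "wz": 0, "hand": 0},
    {"x": 0, "y": 0, "z": 0, "wx": 0, "wy": 0, "wz": 0, "hand": 0},
    {"x": 0, "y": 0, "z": -0.02, "wx": 0, "wy": 0, "wz": 0, "hand": 0},
    {"x": 0, "y": 0, "z": -0.06, "wx": 0, "wy": 0, "wz": 0, "hand": 0},
    {"x": 0, "y": 0, "z": -0.11, "wx": 0, "wy": 0, "wz": 0, "hand": 0},
    {"x": 0, "y": 0, "z": -0.15, "wx": 0, "wy": 0, "wz": 0, "hand": 0},
    {"x": 0, "y": 0, "z": -0.165, "wx": 0, "wy": 0, "wz": 0, "hand": 0},
  ],
)

```text
time: 4.12
tool_pos: [0.4674, 0.2816, 0.202]
tool_rot: [3.138, -0.002, 1.571]
contact_force: [1.0, 0.5, -1.0]
opening: 0.0341
```

Call:
move_arm(
  deltas=[
    {"x": -0.03, "y": 0.003, "z": 0, "wx": 0, "wy": 0, "wz": 0, "hand": 0},
    {"x": -0.08, "y": 0.008, "z": 0, "wx": 0, "wy": 0, "wz": 0, "hand": 0},
    {"x": -0.13, "y": 0.014, "z": 0, "wx": 0, "wy": 0, "wz": 0, "hand": 0},
    {"x": -0.18, "y": 0.019, "z": 0, "wx": 0, "wy": 0, "wz": 0, "hand": 0},
    {"x": -0.23, "y": 0.024, "z": 0, "wx": 0, "wy": 0, "wz": 0, "hand": 0},
    {"x": -0.28, "y": 0.03, "z": 0, "wx": 0, "wy": 0, "wz": 0, "hand": 0},
    {"x": -0.33, "y": 0.035, "z": 0, "wx": 0, "wy": 0, "wz": 0, "hand": 0},
    {"x": -0.38, "y": 0.04, "z": 0, "wx": 0, "wy": 0, "wz": 0, "hand": 0},
  ],
)

```text
time: 5.12
tool_pos: [0.5058, -0.1002, 0.1982]
tool_rot: [-3.139, -0.001, 1.57]
contact_force: [0.0, 0.6, -1.3]
opening: 0.0342
```

Call:
move_arm(
  deltas=[
    {"x": -0.05, "y": 0.005, "z": 0, "wx": 0, "wy": 0, "wz": 0, "hand": 0},
    {"x": -0.1, "y": 0.01, "z": 0, "wx": 0, "wy": 0, "wz": 0, "hand": 0},
    {"x": -0.15, "y": 0.016, "z": 0, "wx": 0, "wy": 0, "wz": 0, "hand": 0},
    {"x": -0.2, "y": 0.022, "z": 0, "wx": 0, "wy": 0, "wz": 0, "hand": 0},
    {"x": -0.225, "y": 0.024, "z": 0, "wx": 0, "wy": 0, "wz": 0, "hand": 0},
    {"x": -0.225, "y": 0.024, "z": 0, "wx": 0, "wy": 0, "wz": 0, "hand": 0},
    {"x": -0.225, "y": 0.024, "z": 0, "wx": 0, "wy": 0, "wz": 0, "hand": 0},
    {"x": -0.225, "y": 0.024, "z": 0, "wx": 0, "wy": 0, "wz": 0, "hand": 0},
  ],
)

```text
time: 6.12
tool_pos: [0.5305, -0.3225, 0.1995]
tool_rot: [-3.141, -0.001, 1.572]
contact_force: [-0.7, -0.6, -0.7]
opening: 0.0342
```

```bash
python3 - <<'E'
from h import *
delta([.531,-.255,.2])
a,p=grab('wrist','pics/w4.png')
delta([.531,-.255,.2])
print(proj(p,[[.5307,-.2552,.023],[.5324,-.1326,.093]]))
E
```

```text
t 6.125 pos [ 0.5305 -0.3225  0.1995] rot [-1.7997e+02 -4.0000e-02  9.0060e+01] F [-0.74 -0.6  -0.67] op 0.0342
delta [ 0.0675  0.0006 -0.0005] turn [-0.03 -0.04  0.06]
t 6.175 pos [ 0.5306 -0.3226  0.1997] rot [-1.7999e+02 -2.0000e-02  9.0060e+01] F [-0.61 -0.91 -0.93] op 0.0343
delta [ 0.0676  0.0005 -0.0003] turn [-0.01 -0.02  0.06]
[[278.14709536 107.1164354 ]
 [280.90425882 -85.20995695]]
```

View pics/w4.png

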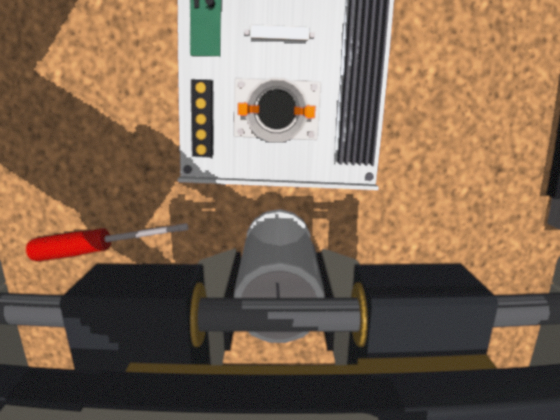

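Holder seen at about (277,109), predicted (278,107). The can is held upright in the jaws. I'll crop closer for the centre.

```bash
python3 - <<'E'
from h import *
a,p=load('pics/w4.png')
cv2.imwrite('pics/w4c.png',cv2.resize(a[64:154,217:337],None,fx=6,fy=6,interpolation=cv2.INTER_CUBIC))
# dark pad & orange blobs
r=a[64:154,217:337].astype(int); m=(r.max(2)<45).astype(np.uint8)
n,l,s,c=cv2.connectedComponentsWithStats(m); i=[k for k in range(1,n) if s[k,4]>150]; print(s[i].tolist(),c[i]+[217,64])
o=((r[:,:,2]-r[:,:,0])>120)&(r[:,:,2]>170); n,l,s,c=cv2.connectedComponentsWithStats(o.astype(np.uint8)); i=[k for k in range(1,n) if s[k,4]>20]; print(s[i].tolist(),c[i]+[217,64])
E
```

```text
[[50, 27, 27, 31, 234]] [[278.53418803 105.52991453]]
[[21, 39, 10, 13, 117], [33, 42, 8, 6, 47], [87, 42, 11, 12, 122], [79, 44, 7, 6, 39]] [[242.46153846 108.64957265]
 [253.42553191 108.44680851]
 [309.28688525 111.3442623 ]
 [299.20512821 110.43589744]]
```

View pics/w4c.png

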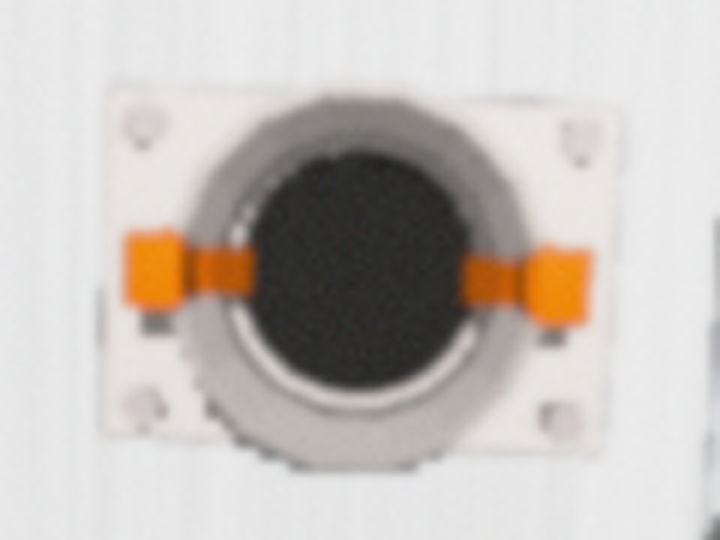

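```bash
python3 - <<'E'
from h import *
a,p=load('pics/w4.png'); t,q=load('pics/top0.png')
f=p['camera_matrix'][0][0]; c=-np.array(p['R']).T@p['t']; print(f,c)
for z in(.02,.024,.028):
  A=atz(p,(276.4,108.4),z);B=atz(p,(275.87,110.0),z+.023);C=atz(q,(350.4,221.9),z)
  L=atz(p,((124.5)/6-.5+217,108.6),z+.024);Rr=atz(p,(591.5/6-.5+217,111.3),z+.024)
  print(z,'pad',A[:2].round(4),'tabs',B[:2].round(4),'top',C[:2].round(4),'tabspan',np.linalg.norm(L-Rr).round(4),'yaw',np.degrees(np.arctan2(Rr[1]-L[1],Rr[0]-L[0])).round(2))
# foot corners size 74x50 check
  g=[atz(p,((u+.5)/6-.5+217,(v+.5)/6-.5+64),z) for u,v in((105,85),(620,100),(605,455),(100,437))]
  print(np.mean(g,0).round(4),[np.linalg.norm(g[i]-g[(i+1)%4]).round(4) for i in range(4)])
# where the held can's axis: foot edge
print(proj(p,[[.5306,-.3226,.1997-.0355],[.5306,-.3226,.1997+.0345]]))
E
```

```text
375.74393757900987 [ 0.5308305  -0.24779986  0.35743867]
0.02 pad [ 0.5292 -0.2564] tabs [ 0.5289 -0.2571] top [ 0.531  -0.2556] tabspan 0.0633 yaw -1.93
[ 0.529  -0.2567  0.02  ] [np.float64(0.0739), np.float64(0.0509), np.float64(0.0751), np.float64(0.0503)]
0.024 pad [ 0.5292 -0.2563] tabs [ 0.5289 -0.2569] top [ 0.5307 -0.255 ] tabspan 0.0625 yaw -1.93
[ 0.529  -0.2566  0.024 ] [np.float64(0.073), np.float64(0.0503), np.float64(0.0742), np.float64(0.0497)]
0.028 pad [ 0.5292 -0.2562] tabs [ 0.5289 -0.2568] top [ 0.5304 -0.2544] tabspan 0.0617 yaw -1.93
[ 0.529  -0.2565  0.028 ] [np.float64(0.0721), np.float64(0.0497), np.float64(0.0733), np.float64(0.0491)]
[[277.79991875 239.28762613]
 [277.56257392 306.98974518]]
```

Call:
move_arm(
  deltas=[
    {"x": 0.033, "y": -0.001, "z": 0.0, "wx": 0, "wy": 0, "wz": 0, "hand": 0},
    {"x": 0.066, "y": -0.0015, "z": 0.03, "wx": 0, "wy": 0, "wz": 0, "hand": 0},
    {"x": 0.066, "y": -0.0015, "z": 0.06, "wx": 0, "wy": 0, "wz": 0, "hand": 0},
    {"x": 0.066, "y": -0.0015, "z": 0.09, "wx": 0, "wy": 0, "wz": 0, "hand": 0},
    {"x": 0.066, "y": -0.0015, "z": 0.107, "wx": 0, "wy": 0, "wz": 0, "hand": 0},
    {"x": 0.066, "y": -0.0015, "z": 0.107, "wx": 0, "wy": 0, "wz": 0, "hand": 0},
    {"x": 0.066, "y": -0.0015, "z": 0.107, "wx": 0, "wy": 0, "wz": 0, "hand": 0},
  ],
)

```text
time: 7.05
tool_pos: [0.5297, -0.2581, 0.0939]
tool_rot: [3.14, 0.001, 1.571]
contact_force: [-0.2, -0.7, -0.4]
opening: 0.0345
```

```bash
python3 - <<'E'
from h import *
delta([.5291,-.2568,.075])
a,p=grab('side','pics/s5.png');b,q=grab('wrist','pics/w5.png')
delta([.5291,-.2568,.075])
u=proj(p,[.529,-.256,.05])[0].astype(int);print(u)
c=cv2.resize(a[u[1]-38:u[1]+37,u[0]-50:u[0]+50,::-1],(800,600),interpolation=cv2.INTER_CUBIC);cv2.imwrite('pics/s5c.png',c)
E
```

```text
t 7.05 pos [ 0.5297 -0.2581  0.0939] rot [1.799e+02 6.000e-02 8.999e+01] F [-0.18 -0.65 -0.4 ] op 0.0345
delta [ 0.0013 -0.0006  0.0189] turn [ 0.1   0.06 -0.01]
t 7.15 pos [ 0.5296 -0.2582  0.094 ] rot [1.7988e+02 7.0000e-02 8.9980e+01] F [-0.43  1.24 -0.73] op 0.0345
delta [ 0.0014 -0.0006  0.019 ] turn [ 0.12  0.07 -0.02]
[302 177]
```

View pics/s5c.png

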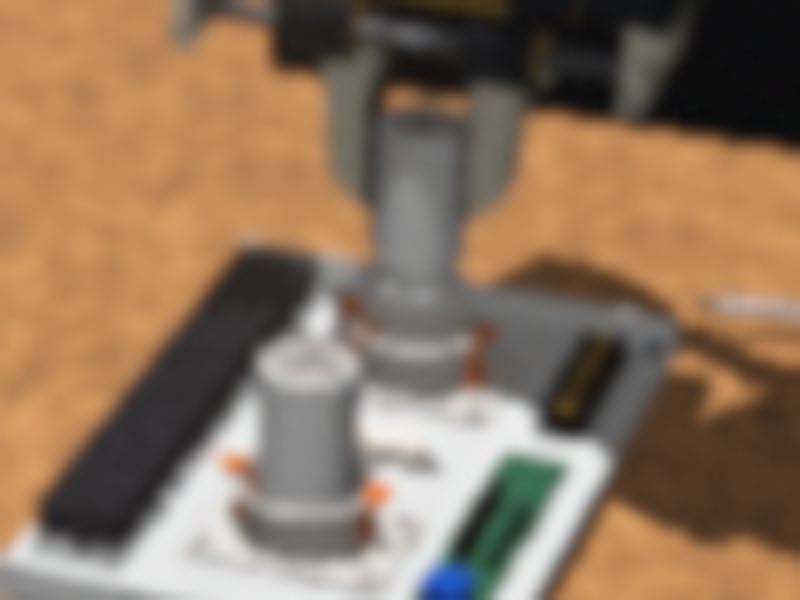

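Can sits upright just above the empty cup, aligned. I'll descend carefully with a force check after each step.

Call:
move_arm(
  deltas=[
    {"x": 0.0014, "y": -0.0006, "z": 0.004, "wx": 0, "wy": 0, "wz": 0, "hand": 0},
    {"x": 0.0014, "y": -0.0006, "z": 0.008, "wx": 0, "wy": 0, "wz": 0, "hand": 0},
    {"x": 0.0014, "y": -0.0006, "z": 0.012, "wx": 0, "wy": 0, "wz": 0, "hand": 0},
    {"x": 0.0014, "y": -0.0006, "z": 0.015, "wx": 0, "wy": 0, "wz": 0, "hand": 0},
    {"x": 0.0014, "y": -0.0006, "z": 0.015, "wx": 0, "wy": 0, "wz": 0, "hand": 0},
    {"x": 0.0014, "y": -0.0006, "z": 0.015, "wx": 0, "wy": 0, "wz": 0, "hand": 0},
  ],
)

```text
time: 7.9
tool_pos: [0.5284, -0.2564, 0.0777]
tool_rot: [3.141, -0.0, 1.57]
contact_force: [-0.8, 0.6, -1.4]
opening: 0.0341
```

Call:
move_arm(
  deltas=[
    {"x": 0, "y": 0, "z": 0.002, "wx": 0, "wy": 0, "wz": 0, "hand": 0},
    {"x": 0, "y": 0, "z": 0.004, "wx": 0, "wy": 0, "wz": 0, "hand": 0},
    {"x": 0, "y": 0, "z": 0.004, "wx": 0, "wy": 0, "wz": 0, "hand": 0},
    {"x": 0, "y": 0, "z": 0.004, "wx": 0, "wy": 0, "wz": 0, "hand": 0},
  ],
)

```text
time: 8.4
tool_pos: [0.5284, -0.2563, 0.0737]
tool_rot: [3.142, -0.0, 1.571]
contact_force: [0.8, 0.5, -2.0]
opening: 0.0344
```

Call:
move_arm(
  deltas=[
    {"x": 0, "y": 0, "z": 0.001, "wx": 0, "wy": 0, "wz": 0, "hand": 0},
    {"x": 0, "y": 0, "z": 0.002, "wx": 0, "wy": 0, "wz": 0, "hand": 0},
    {"x": 0, "y": 0, "z": 0.002, "wx": 0, "wy": 0, "wz": 0, "hand": 0},
    {"x": 0, "y": 0, "z": 0.002, "wx": 0, "wy": 0, "wz": 0, "hand": 0},
  ],
)

```text
time: 8.9
tool_pos: [0.5284, -0.2564, 0.0717]
tool_rot: [3.142, -0.0, 1.571]
contact_force: [-0.1, 0.2, 0.1]
opening: 0.034
```

Call:
move_arm(
  deltas=[
    {"x": 0, "y": 0, "z": 0.001, "wx": 0, "wy": 0, "wz": 0, "hand": 0},
    {"x": 0, "y": 0, "z": 0.0015, "wx": 0, "wy": 0, "wz": 0, "hand": 0},
    {"x": 0, "y": 0, "z": 0.0015, "wx": 0, "wy": 0, "wz": 0, "hand": 0},
  ],
)

```text
time: 9.28
tool_pos: [0.5286, -0.2565, 0.0703]
tool_rot: [3.141, 0.0, 1.571]
contact_force: [1.2, 0.5, 0.4]
opening: 0.0345
```

Call:
move_arm(
  deltas=[
    {"x": 0, "y": 0, "z": 0.001, "wx": 0, "wy": 0, "wz": 0, "hand": 0},
    {"x": 0, "y": 0, "z": 0.0015, "wx": 0, "wy": 0, "wz": 0, "hand": 0},
    {"x": 0, "y": 0, "z": 0.0015, "wx": 0, "wy": 0, "wz": 0, "hand": 0},
  ],
)

```text
time: 9.65
tool_pos: [0.5285, -0.2565, 0.069]
tool_rot: [3.141, 0.0, 1.571]
contact_force: [0.8, 0.4, 2.9]
opening: 0.034
```

Call:
move_arm(
  deltas=[
    {"x": 0, "y": 0, "z": 0.001, "wx": 0, "wy": 0, "wz": 0, "hand": 0},
    {"x": 0, "y": 0, "z": 0.001, "wx": 0, "wy": 0, "wz": 0, "hand": 0},
  ],
)

```text
time: 9.9
tool_pos: [0.5284, -0.2565, 0.0678]
tool_rot: [3.141, 0.0, 1.571]
contact_force: [-0.7, 0.3, 4.7]
opening: 0.0347
```

Call:
move_arm(
  deltas=[
    {"x": 0, "y": 0, "z": 0.001, "wx": 0, "wy": 0, "wz": 0, "hand": 0},
    {"x": 0, "y": 0, "z": 0.0015, "wx": 0, "wy": 0, "wz": 0, "hand": 0},
    {"x": 0, "y": 0, "z": 0.0015, "wx": 0, "wy": 0, "wz": 0, "hand": 0},
  ],
)

```text
time: 10.28
tool_pos: [0.5281, -0.2562, 0.0657]
tool_rot: [-3.141, -0.001, 1.571]
contact_force: [0.7, -0.6, -0.1]
opening: 0.0341
```

Call:
move_arm(
  deltas=[
    {"x": 0, "y": 0, "z": 0.001, "wx": 0, "wy": 0, "wz": 0, "hand": 0},
    {"x": 0, "y": 0, "z": 0.0015, "wx": 0, "wy": 0, "wz": 0, "hand": 0},
    {"x": 0, "y": 0, "z": 0.0015, "wx": 0, "wy": 0, "wz": 0, "hand": 0},
  ],
)

```text
time: 10.65
tool_pos: [0.5282, -0.2562, 0.0644]
tool_rot: [-3.141, -0.0, 1.571]
contact_force: [0.9, -0.1, 0.3]
opening: 0.0343
```

Call:
move_arm(
  deltas=[
    {"x": 0, "y": 0, "z": 0.001, "wx": 0, "wy": 0, "wz": 0, "hand": 0},
    {"x": 0, "y": 0, "z": 0.0015, "wx": 0, "wy": 0, "wz": 0, "hand": 0},
    {"x": 0, "y": 0, "z": 0.0015, "wx": 0, "wy": 0, "wz": 0, "hand": 0},
  ],
)

```text
time: 11.02
tool_pos: [0.5283, -0.2563, 0.0631]
tool_rot: [-3.141, -0.0, 1.571]
contact_force: [0.6, 0.2, -0.1]
opening: 0.0342
```

Call:
move_arm(
  deltas=[
    {"x": 0, "y": 0, "z": 0.001, "wx": 0, "wy": 0, "wz": 0, "hand": 0},
    {"x": 0, "y": 0, "z": 0.002, "wx": 0, "wy": 0, "wz": 0, "hand": 0},
    {"x": 0, "y": 0, "z": 0.002, "wx": 0, "wy": 0, "wz": 0, "hand": 0},
  ],
)

```text
time: 11.4
tool_pos: [0.5281, -0.2562, 0.0606]
tool_rot: [-3.141, -0.001, 1.571]
contact_force: [0.3, -0.3, -3.5]
opening: 0.0343
```

Call:
move_arm(
  deltas=[
    {"x": 0, "y": 0, "z": 0.001, "wx": 0, "wy": 0, "wz": 0, "hand": 0},
    {"x": 0, "y": 0, "z": 0.001, "wx": 0, "wy": 0, "wz": 0, "hand": 0},
  ],
)

```text
time: 11.65
tool_pos: [0.5283, -0.2563, 0.0601]
tool_rot: [-3.141, -0.0, 1.571]
contact_force: [-0.3, 0.2, -1.7]
opening: 0.0341
```

Call:
move_arm(
  deltas=[
    {"x": 0, "y": 0, "z": 0.001, "wx": 0, "wy": 0, "wz": 0, "hand": 0},
    {"x": 0, "y": 0, "z": 0.001, "wx": 0, "wy": 0, "wz": 0, "hand": 0},
  ],
)

```text
time: 11.9
tool_pos: [0.5283, -0.2563, 0.0592]
tool_rot: [-3.142, -0.0, 1.571]
contact_force: [-0.1, -0.2, 0.2]
opening: 0.0346
```

Call:
move_arm(
  deltas=[
    {"x": 0, "y": 0, "z": 0.001, "wx": 0, "wy": 0, "wz": 0, "hand": 0},
    {"x": 0, "y": 0, "z": 0.001, "wx": 0, "wy": 0, "wz": 0, "hand": 0},
  ],
)

```text
time: 12.15
tool_pos: [0.5284, -0.2564, 0.0587]
tool_rot: [3.141, 0.0, 1.571]
contact_force: [-1.4, 1.5, 4.6]
opening: 0.0343
```

Call:
move_arm(
  deltas=[
    {"x": 0, "y": 0, "z": 0.001, "wx": 0, "wy": 0, "wz": 0, "hand": 0},
    {"x": 0, "y": 0, "z": 0.001, "wx": 0, "wy": 0, "wz": 0, "hand": 0},
  ],
)

```text
time: 12.4
tool_pos: [0.5284, -0.2564, 0.0583]
tool_rot: [3.141, 0.0, 1.571]
contact_force: [-3.1, 1.4, 9.7]
opening: 0.0342
```

Call:
move_arm(
  deltas=[
    {"x": 0, "y": 0, "z": 0.001, "wx": 0, "wy": 0, "wz": 0, "hand": 0},
    {"x": 0, "y": 0, "z": 0.001, "wx": 0, "wy": 0, "wz": 0, "hand": 0},
  ],
)

```text
time: 12.65
tool_pos: [0.5285, -0.2565, 0.0579]
tool_rot: [3.141, 0.001, 1.571]
contact_force: [-3.8, 1.3, 13.9]
opening: 0.0343
```

Seated with about 14 N on the pad. Next comes the gradual pull.

Call:
move_arm(
  deltas=[
    {"x": 0, "y": 0, "z": 0, "wx": 0, "wy": 0, "wz": 0, "hand": 0},
    {"x": 0, "y": 0, "z": -0.001, "wx": 0, "wy": 0, "wz": 0, "hand": 0},
    {"x": 0, "y": 0, "z": -0.002, "wx": 0, "wy": 0, "wz": 0, "hand": 0},
    {"x": 0, "y": 0, "z": -0.003, "wx": 0, "wy": 0, "wz": 0, "hand": 0},
    {"x": 0, "y": 0, "z": -0.003, "wx": 0, "wy": 0, "wz": 0, "hand": 0},
    {"x": 0, "y": 0, "z": -0.003, "wx": 0, "wy": 0, "wz": 0, "hand": 0},
  ],
)

```text
time: 13.4
tool_pos: [0.5284, -0.2564, 0.059]
tool_rot: [-3.142, -0.0, 1.571]
contact_force: [0.4, 0.5, 0.0]
opening: 0.0341
```

Call:
move_arm(
  deltas=[
    {"x": 0, "y": 0, "z": -0.001, "wx": 0, "wy": 0, "wz": 0, "hand": 0},
    {"x": 0, "y": 0, "z": -0.001, "wx": 0, "wy": 0, "wz": 0, "hand": 0},
  ],
)

```text
time: 13.65
tool_pos: [0.5283, -0.2563, 0.06]
tool_rot: [-3.141, -0.0, 1.571]
contact_force: [0.3, 0.3, -1.4]
opening: 0.0343
```

Call:
move_arm(
  deltas=[
    {"x": 0, "y": 0, "z": -0.0005, "wx": 0, "wy": 0, "wz": 0, "hand": 0},
    {"x": 0, "y": 0, "z": -0.0005, "wx": 0, "wy": 0, "wz": 0, "hand": 0},
  ],
)

```text
time: 13.9
tool_pos: [0.5283, -0.2563, 0.0605]
tool_rot: [-3.141, -0.0, 1.571]
contact_force: [0.0, 0.7, -2.1]
opening: 0.0345
```

Call:
move_arm(
  deltas=[
    {"x": 0, "y": 0, "z": -0.0005, "wx": 0, "wy": 0, "wz": 0, "hand": 0},
    {"x": 0, "y": 0, "z": -0.0005, "wx": 0, "wy": 0, "wz": 0, "hand": 0},
    {"x": 0, "y": 0, "z": -0.0005, "wx": 0, "wy": 0, "wz": 0, "hand": 0},
  ],
)

```text
time: 14.28
tool_pos: [0.5282, -0.2563, 0.0609]
tool_rot: [-3.141, -0.0, 1.571]
contact_force: [1.0, -0.2, -6.5]
opening: 0.0344
```

Call:
move_arm(
  deltas=[
    {"x": 0, "y": 0, "z": -0.0005, "wx": 0, "wy": 0, "wz": 0, "hand": 0},
    {"x": 0, "y": 0, "z": -0.0005, "wx": 0, "wy": 0, "wz": 0, "hand": 0},
    {"x": 0, "y": 0, "z": -0.0005, "wx": 0, "wy": 0, "wz": 0, "hand": 0},
  ],
)

```text
time: 14.65
tool_pos: [0.5282, -0.2562, 0.0612]
tool_rot: [-3.141, -0.0, 1.571]
contact_force: [2.0, -0.7, -11.6]
opening: 0.0341
```

Call:
move_arm(
  deltas=[
    {"x": 0, "y": 0, "z": -0.0001, "wx": 0, "wy": 0, "wz": 0, "hand": 0},
    {"x": 0, "y": 0, "z": -0.0001, "wx": 0, "wy": 0, "wz": 0, "hand": 0},
    {"x": 0, "y": 0, "z": -0.0001, "wx": 0, "wy": 0, "wz": 0, "hand": 0},
    {"x": 0, "y": 0, "z": -0.0001, "wx": 0, "wy": 0, "wz": 0, "hand": 0},
  ],
)

```text
time: 15.15
tool_pos: [0.5281, -0.2562, 0.0615]
tool_rot: [-3.141, -0.001, 1.57]
contact_force: [2.6, -0.4, -14.6]
opening: 0.0342
```

Call:
move_arm(
  deltas=[
    {"x": 0, "y": 0, "z": 0, "wx": 0, "wy": 0, "wz": 0, "hand": 0},
    {"x": 0, "y": 0, "z": 0, "wx": 0, "wy": 0, "wz": 0, "hand": 0},
    {"x": 0, "y": 0, "z": 0, "wx": 0, "wy": 0, "wz": 0, "hand": 0},
    {"x": 0, "y": 0, "z": 0, "wx": 0, "wy": 0, "wz": 0, "hand": 0},
    {"x": 0, "y": 0, "z": 0, "wx": 0, "wy": 0, "wz": 0, "hand": 0},
    {"x": 0, "y": 0, "z": 0, "wx": 0, "wy": 0, "wz": 0, "hand": 0},
  ],
)

```text
time: 15.9
tool_pos: [0.5282, -0.2563, 0.0616]
tool_rot: [-3.141, -0.0, 1.571]
contact_force: [1.7, -1.1, -17.2]
opening: 0.0345
```

Pull was held above 8 N for more than a second, but it was creeping up (17 N), so I'm unloading now.

Call:
move_arm(
  deltas=[
    {"x": 0, "y": 0, "z": 0.001, "wx": 0, "wy": 0, "wz": 0, "hand": 0},
    {"x": 0, "y": 0, "z": 0.002, "wx": 0, "wy": 0, "wz": 0, "hand": 0},
    {"x": 0, "y": 0, "z": 0.003, "wx": 0, "wy": 0, "wz": 0, "hand": 0},
    {"x": 0, "y": 0, "z": 0.0035, "wx": 0, "wy": 0, "wz": 0, "hand": 0},
    {"x": 0, "y": 0, "z": 0.0035, "wx": 0, "wy": 0, "wz": 0, "hand": 0},
    {"x": 0, "y": 0, "z": 0.0035, "wx": 0, "wy": 0, "wz": 0, "hand": 0},
  ],
)

```text
time: 16.65
tool_pos: [0.5289, -0.2567, 0.0589]
tool_rot: [3.14, 0.001, 1.571]
contact_force: [0.0, 0.5, 1.7]
opening: 0.0345
```

Call:
move_arm(
  deltas=[
    {"x": 0, "y": 0, "z": 0, "wx": 0, "wy": 0, "wz": 0, "hand": 0.5},
    {"x": 0, "y": 0, "z": 0, "wx": 0, "wy": 0, "wz": 0, "hand": 0.6},
    {"x": 0, "y": 0, "z": 0, "wx": 0, "wy": 0, "wz": 0, "hand": 0.75},
    {"x": 0, "y": 0, "z": 0, "wx": 0, "wy": 0, "wz": 0, "hand": 0.75},
    {"x": 0, "y": 0, "z": 0, "wx": 0, "wy": 0, "wz": 0, "hand": 0.75},
    {"x": 0, "y": 0, "z": 0, "wx": 0, "wy": 0, "wz": 0, "hand": 0.75},
  ],
)

```text
time: 17.4
tool_pos: [0.5283, -0.2563, 0.0583]
tool_rot: [-3.142, -0.0, 1.571]
contact_force: [0.3, 0.2, -0.6]
opening: 0.0688
```

Call:
move_arm(
  deltas=[
    {"x": 0, "y": 0, "z": -0.02, "wx": 0, "wy": 0, "wz": 0, "hand": 0.75},
    {"x": 0, "y": 0, "z": -0.06, "wx": 0, "wy": 0, "wz": 0, "hand": 0.75},
    {"x": 0, "y": 0, "z": -0.11, "wx": 0, "wy": 0, "wz": 0, "hand": 0.75},
    {"x": 0, "y": 0, "z": -0.15, "wx": 0, "wy": 0, "wz": 0, "hand": 0.75},
    {"x": 0, "y": 0, "z": -0.15, "wx": 0, "wy": 0, "wz": 0, "hand": 0.75},
    {"x": 0, "y": 0, "z": -0.15, "wx": 0, "wy": 0, "wz": 0, "hand": 0.75},
    {"x": 0, "y": 0, "z": -0.15, "wx": 0, "wy": 0, "wz": 0, "hand": 0.75},
  ],
)

```text
time: 18.27
tool_pos: [0.5277, -0.256, 0.2067]
tool_rot: [-3.139, -0.002, 1.57]
contact_force: [0.5, -0.1, -1.0]
opening: 0.0686
```

```bash
python3 - <<'E'
from h import *
a,p=grab('side','pics/s6.png');b,q=grab('wrist','pics/w6.png')
delta([.529,-.2567,.2])
c=np.zeros((600,800,3),np.uint8)
c[:,:450]=cv2.resize(a[140:240,250:325,::-1],(450,600),interpolation=cv2.INTER_CUBIC)
u=proj(q,[.529,-.2567,.093])[0];print(u,proj(p,[[.529,-.2567,.093],[.5324,-.1326,.093]]));u=u.astype(int)
c[:,450:]=cv2.resize(b[max(u[1]-60,0):u[1]+60,u[0]-35:u[0]+35,::-1],(350,600),interpolation=cv2.INTER_CUBIC)
cv2.imwrite('pics/e6.png',c)
E
```

```text
t 18.375 pos [ 0.5279 -0.2561  0.2069] rot [-1.7988e+02 -8.0000e-02  8.9980e+01] F [0.34 0.22 0.03] op 0.0688
delta [-0.0006  0.0011  0.0069] turn [-0.12 -0.08 -0.02]
[279.67867878 202.26869905] [[303.66010895 164.46941808]
 [290.13629557 183.73784699]]
```

View pics/e6.png

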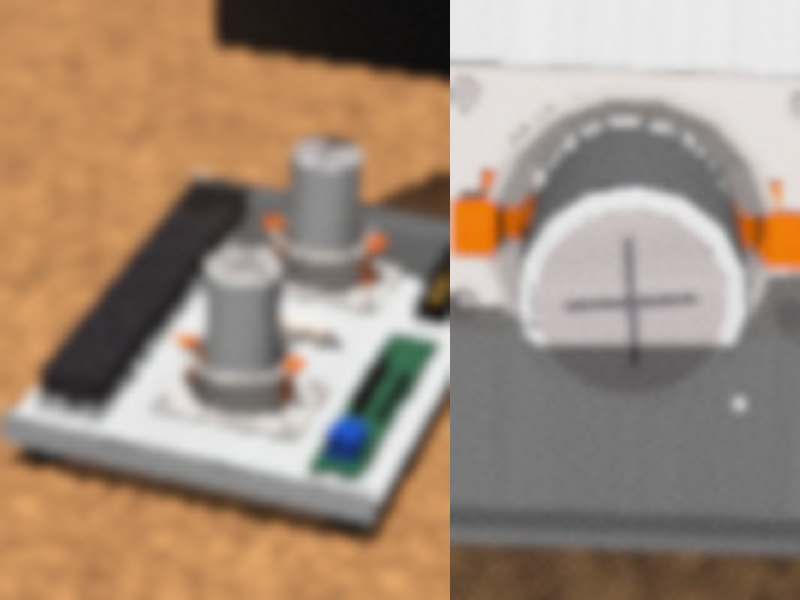

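Side view shows the can upright at the same height as the fitted one. The wrist view shows it centred between both catches, and the gripper is clear.

```bash
python3 -c "
from h import *
print(robot.hand_in())"
```

```text
the job is handed in; nothing more can be done
None
```

The silver capacitor is in the empty holder, clicked past both catches and pull-tested, and I've handed the job in. `hand_in()` gives no verdict, so whether the judge counts it as passed is unknown.

- **Insertion:** The force I saw at the catches was about 5 N. It was read only between steps, so the click-through peak may have been higher. It then fell to near zero as the can slid, and I seated it on the rubber pad with about 14 N.
- **Pull test:** I pulled up against the catches for about 1.2 s. The readings were 11.6, 14.6 and then 17.2 N. The force crept up during the hold instead of staying near 12 N, so I unloaded at 17.2 N, still below the 20 N limit. The catches held.
- **Last check:** The final pictures show the can upright, at the same height as the fitted one and between both catches. The gripper was open, about 0.15 m above its release height, and the force reading was near zero. I did not measure the can's final height above the floor to the millimetre. The other loose things weren't checked at the end, but no move came near them.

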